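# Find the rocking corner of a jig plate and shim it

## Robot

A 6-joint arm with a two-finger parallel gripper is mounted at the origin on a cart in front of the work surface, level with it; the furniture and walls round the work are solid. World frame = base frame: x ahead of the robot, y to its left, z up, the work surface at z = 0. Lengths are in m, angles in rad, forces in N, time in s.
With the tool pointing down it reaches from about 0.375 to 0.975 m from the base axis. Payload 3.8 kg.
Tool frame: the origin (TCP) lies at the very end of the fingers, on their centre line; the grasp point (between the pads) lies 19 mm behind it; z points along the fingers, y is the line along which they close (so a half turn about z gives the same grasp; the last joint's range is limited). The gripper opens to 85 mm and grips with 20 to 120 N. Pads are 22 mm wide; open, the fingers measure 114 mm over their backs; the gripper's body (76 mm by 85 mm) begins 54 mm behind the grasp point. The pads swing forward as they close: fully open they stand 13 mm farther back than shut.
Start: joints at [-1.309, 0.264, 1.604, -0, 1.274, -0.037], TCP at [0.199, -0.645, 0.231] pointing down, gripper open.
Joint ranges: [-2.63, 2.63], [-0.94, 2.18], [0.31, 2.57], [-1.31, 4.45], [0, 2.66], [-2.55, 2.55]. Speed limits (rad/s): [2.57, 2.57, 3.14, 3.14, 3.14, 3.14].

## Interface

Orientations are given as a rotation vector (axis times angle).
In Python, from workcell import read_state, read_camera, calibration, finish_job gives the robot as it stands.
- The arm moves only by the tool step_arm, never from a script. Its argument "commands" is a list of rows, each an object of numbers: "fingers": the gripper's target within -1 to 1 (shut at 1, half-way at 0, fully open at -1); "dx", "dy", "dz": the shift along the tool's x, y, z in m; "roll": the turn about the tool's z in degrees. In form: [{"fingers": .., "dx": .., "dy": .., "dz": .., "roll": ..}, ...]. A call has 1 to 8 rows; each row is the pose to reach, as a shift and turn from the pose commanded when the call began, along the tool's axes at that moment; what a row does not reach only later rows make up. A row lasts 1/8 s, in which the tool goes at most 62.5 mm and 10.7 degrees, less where a joint would pass 70% of its speed; a pose out of reach is approached as far as the arm can. A call with a gripper value outside its range is refused whole. The fingers move at their own pace and stop on an object; "squeeze" is the grip in N (left out, the last holds). Time passes only in rows, so rows that repeat a pose let the fingers close. It gives the time, the measured TCP pose, the force, the opening and the grip force at its end, in the units of the state.
- read_state(): the state, without advancing time (a new reading comes with each control period).
- read_camera(name): name is "scene" or "top" or "wrist"; returns (picture, depth): 384x512x3 uint8, blue, green, red; 384x512 float32, m along the optical axis (not along the pixel's ray), 0 where there is no reading.
- calibration(name): a dict with "intrinsics" (3x3 intrinsics, pixels), "k1" (the pictures are not rectified: a ray, as slopes to the right and down, at radius r is drawn at 1 + k1 r^2 times it, then the intrinsics apply), "world_to_cam" (4x4, takes a point from world to camera coordinates). Camera axes: x right, y up, looking along -z (the intrinsics and any distortion apply to the point x, -y, -z); pixel columns grow to the right and rows downward; lengths in m; the calibration is good to about 2 mm. A picture is of the moment at which its call begins: read the wrist's pose just before it. calibration takes no time and is no camera call; for the wrist camera it gives the pose at the moment of the call.
- finish_job(): hands the job in; it is judged then, once.
The state is a dict: "time": time; "q": joint angles; "joint_vel": joint speeds; "joint_torque": joint torques, N m; "tool_pos": TCP position; "tcp_rot": TCP orientation; "wrist_force": force on the tool from outside, world axes, zero at the start; "torque": the same for the moment, N m; "width": opening from 0.0 (shut) to 1.0 (fully open); "grip_force": force on a finger pad.
Only numpy, scipy, OpenCV 4.12 (cv2) and the standard library are available. Lean on these libraries where they do the work, as an engineer would, in place of code of your own. Each camera call takes 0.05 s, during which the arm holds its last target. There are 200 camera calls.

## Task

The jig plate on the grey base rocks: press down on its corners, one after another, until you find the one that gives. Then push that corner's slotted shim straight in until it stops, its upright end flat against the plate's edge, and press the corner once more to make sure it no longer gives. Do it all with the fingertips, without lifting anything or shifting the plate, and leave the other three shims and the tools where they lie.

Things in the scene. Friction and masses are not known exactly. Their poses are not given: they have to be found in the camera images.
- base: grey slab, 180 x 330 x 18 mm, fixed to the bench. Origin: centre of its underside; x away from the robot, y left, z up. Six round rest buttons stand on it at x = +-42, y = -95, 0, +95 mm. Each shim lies on it at x = +-42 mm between two guide strips 5 mm high, 47 mm apart, 123 to 161 mm out along y
- plate: aluminium jig plate, 136 (x) x 230 (y) x 10 mm, 0.7 to 1.0 kg, loose and level on the buttons; underside 32 mm, top 42 mm above the bench; low fence (12 mm high, x = 36 mm, 120 mm long) and a pin near the middle. Origin: centre of its underside. 3 to 6 N over one corner's button sends it down 4 mm (it comes back when let go); the other corners are solid
- corner_near_left (a point): the spot to press at the plate's corner nearest the robot, left: on its top face above that corner's rest button, 20 mm in from the short edge, 26 mm in from the long edge
- corner_near_right (a point): the spot to press at the plate's corner nearest the robot, right: on its top face above that corner's rest button, 20 mm in from the short edge, 26 mm in from the long edge
- corner_far_right (a point): the spot to press at the plate's corner on the far side, right: on its top face above that corner's rest button, 20 mm in from the short edge, 26 mm in from the long edge
- corner_far_left (a point): the spot to press at the plate's corner on the far side, left: on its top face above that corner's rest button, 20 mm in from the short edge, 26 mm in from the long edge
- shim_near_left: that corner's loose steel shim: fork with ramped prongs, 13.8 mm thick, and an upright end plate 44 wide, 5 thick, 20 mm high. Origin: foot of the end plate's inner face; own y points away from the plate (push on the face at y = 5 mm). Stands 32 to 38 mm out; about 1 N along the base's -y slides it in until the slot meets the button: origin then 116 mm from the base's middle, 1 mm off the plate edge
- shim_near_right: that corner's loose steel shim: fork with ramped prongs, 13.8 mm thick, and an upright end plate 44 wide, 5 thick, 20 mm high. Origin: foot of the end plate's inner face; own y points away from the plate (push on the face at y = 5 mm). Stands 32 to 38 mm out; about 1 N along the base's +y slides it in until the slot meets the button: origin then 116 mm from the base's middle, 1 mm off the plate edge
- shim_far_right: that corner's loose steel shim: fork with ramped prongs, 13.8 mm thick, and an upright end plate 44 wide, 5 thick, 20 mm high. Origin: foot of the end plate's inner face; own y points away from the plate (push on the face at y = 5 mm). Stands 32 to 38 mm out; about 1 N along the base's +y slides it in until the slot meets the button: origin then 116 mm from the base's middle, 1 mm off the plate edge
- shim_far_left: that corner's loose steel shim: fork with ramped prongs, 13.8 mm thick, and an upright end plate 44 wide, 5 thick, 20 mm high. Origin: foot of the end plate's inner face; own y points away from the plate (push on the face at y = 5 mm). Stands 32 to 38 mm out; about 1 N along the base's -y slides it in until the slot meets the button: origin then 116 mm from the base's middle, 1 mm off the plate edge
- rest_a: one of the four fixed round rest buttons below the plate's corners, 20 mm across, 14 mm high; one of the four is only 10 mm high (which one is not told). Origin: centre of its underside
- rest_b: one of the four fixed round rest buttons below the plate's corners, 20 mm across, 14 mm high; one of the four is only 10 mm high (which one is not told). Origin: centre of its underside
- rest_c: one of the four fixed round rest buttons below the plate's corners, 20 mm across, 14 mm high; one of the four is only 10 mm high (which one is not told). Origin: centre of its underside
- rest_d: one of the four fixed round rest buttons below the plate's corners, 20 mm across, 14 mm high; one of the four is only 10 mm high (which one is not told). Origin: centre of its underside
- spanner: a combination spanner, 20 x 135 x 5 mm, lying lengthwise in the middle of the jig plate; to be left there. Origin: centre of its underside
- screwdriver: a red-handled screwdriver, 190 mm long, on the bench in front of the base; to be left there
- screw_tub: a clear tub of screws, 88 mm across, 61 mm high, on the bench to the right of the base; to be left there
- wood_bowl: a turned wooden bowl, 88 mm across, 34 mm high, on the bench to the left of the base; to be left there
- caliper: a sliding caliper, 76 x 214 x 9 mm, flat on the bench near its right end; to be left there
- ratchet: a ratchet handle, 207 mm long, flat on the bench near its left end; to be left there
Mind the look-alikes: they are no part of the job. What is shaped like the shim_far_right but blue or red is not meant.

How it is judged:
On the way, in this order (a step that is already met when the one before it is completed fails the run):
1. the corner that rocks has been pressed down by the fingers (at least 2 mm), before its shim is pushed (((horizontal distance between the grasp point and corner_near_left below 0.05 m and contact force between the fingers and plate above 1 N and z of corner_near_left in the frame of base below 0.04 m and not (y of shim_near_left in the frame of base below 0.1195 m)) or (horizontal distance between the grasp point and corner_near_right below 0.05 m and contact force between the fingers and plate above 1 N and z of corner_near_right in the frame of base below 0.04 m and not (y of shim_near_right in the frame of base above -0.1195 m)) or (horizontal distance between the grasp point and corner_far_right below 0.05 m and contact force between the fingers and plate above 1 N and z of corner_far_right in the frame of base below 0.04 m and not (y of shim_far_right in the frame of base above -0.1195 m)) or (horizontal distance between the grasp point and corner_far_left below 0.05 m and contact force between the fingers and plate above 1 N and z of corner_far_left in the frame of base below 0.04 m and not (y of shim_far_left in the frame of base below 0.1195 m)))).
2. a shim has been pushed home under the plate ((y of any of shim_near_left, shim_far_left in the frame of base below 0.1195 m or y of any of shim_near_right, shim_far_right in the frame of base above -0.1195 m)), for 0.2 s.
3. the shimmed corner has been pressed with at least 5 N and no longer gives (less than 1.5 mm), and the shim, not the rest button, carries it, so it is the corner that rocked (((y of shim_near_left in the frame of base below 0.1195 m and horizontal distance between the grasp point and corner_near_left below 0.05 m and contact force between the fingers and plate above 5 N and (horizontal distance between rest_a and corner_near_left above 0.03 m or contact force between rest_a and plate below 0.5 N) and (horizontal distance between rest_b and corner_near_left above 0.03 m or contact force between rest_b and plate below 0.5 N) and (horizontal distance between rest_c and corner_near_left above 0.03 m or contact force between rest_c and plate below 0.5 N) and (horizontal distance between rest_d and corner_near_left above 0.03 m or contact force between rest_d and plate below 0.5 N) and z of corner_near_left in the frame of base above 0.0405 m) or (y of shim_near_right in the frame of base above -0.1195 m and horizontal distance between the grasp point and corner_near_right below 0.05 m and contact force between the fingers and plate above 5 N and (horizontal distance between rest_a and corner_near_right above 0.03 m or contact force between rest_a and plate below 0.5 N) and (horizontal distance between rest_b and corner_near_right above 0.03 m or contact force between rest_b and plate below 0.5 N) and (horizontal distance between rest_c and corner_near_right above 0.03 m or contact force between rest_c and plate below 0.5 N) and (horizontal distance between rest_d and corner_near_right above 0.03 m or contact force between rest_d and plate below 0.5 N) and z of corner_near_right in the frame of base above 0.0405 m) or (y of shim_far_right in the frame of base above -0.1195 m and horizontal distance between the grasp point and corner_far_right below 0.05 m and contact force between the fingers and plate above 5 N and (horizontal distance between rest_a and corner_far_right above 0.03 m or contact force between rest_a and plate below 0.5 N) and (horizontal distance between rest_b and corner_far_right above 0.03 m or contact force between rest_b and plate below 0.5 N) and (horizontal distance between rest_c and corner_far_right above 0.03 m or contact force between rest_c and plate below 0.5 N) and (horizontal distance between rest_d and corner_far_right above 0.03 m or contact force between rest_d and plate below 0.5 N) and z of corner_far_right in the frame of base above 0.0405 m) or (y of shim_far_left in the frame of base below 0.1195 m and horizontal distance between the grasp point and corner_far_left below 0.05 m and contact force between the fingers and plate above 5 N and (horizontal distance between rest_a and corner_far_left above 0.03 m or contact force between rest_a and plate below 0.5 N) and (horizontal distance between rest_b and corner_far_left above 0.03 m or contact force between rest_b and plate below 0.5 N) and (horizontal distance between rest_c and corner_far_left above 0.03 m or contact force between rest_c and plate below 0.5 N) and (horizontal distance between rest_d and corner_far_left above 0.03 m or contact force between rest_d and plate below 0.5 N) and z of corner_far_left in the frame of base above 0.0405 m))), for 0.1 s.
At the end, for the whole second after the job is handed in: the rocking corner's shim is home (end plate within 4.5 mm of the plate edge), the other shims within 8 mm of where they lay, all flat on the base; the plate level (0.012 rad), at rest, within 8 mm of its place; the tools within 20 mm of where they lay (((y of shim_near_left in the frame of base below 0.1195 m and (horizontal distance between rest_a and corner_near_left above 0.03 m or contact force between rest_a and plate below 0.5 N) and (horizontal distance between rest_b and corner_near_left above 0.03 m or contact force between rest_b and plate below 0.5 N) and (horizontal distance between rest_c and corner_near_left above 0.03 m or contact force between rest_c and plate below 0.5 N) and (horizontal distance between rest_d and corner_near_left above 0.03 m or contact force between rest_d and plate below 0.5 N) and distance of each of shim_near_right, shim_far_right, shim_far_left from where it was at the start of the episode below 0.008 m) or (y of shim_near_right in the frame of base above -0.1195 m and (horizontal distance between rest_a and corner_near_right above 0.03 m or contact force between rest_a and plate below 0.5 N) and (horizontal distance between rest_b and corner_near_right above 0.03 m or contact force between rest_b and plate below 0.5 N) and (horizontal distance between rest_c and corner_near_right above 0.03 m or contact force between rest_c and plate below 0.5 N) and (horizontal distance between rest_d and corner_near_right above 0.03 m or contact force between rest_d and plate below 0.5 N) and distance of each of shim_near_left, shim_far_right, shim_far_left from where it was at the start of the episode below 0.008 m) or (y of shim_far_right in the frame of base above -0.1195 m and (horizontal distance between rest_a and corner_far_right above 0.03 m or contact force between rest_a and plate below 0.5 N) and (horizontal distance between rest_b and corner_far_right above 0.03 m or contact force between rest_b and plate below 0.5 N) and (horizontal distance between rest_c and corner_far_right above 0.03 m or contact force between rest_c and plate below 0.5 N) and (horizontal distance between rest_d and corner_far_right above 0.03 m or contact force between rest_d and plate below 0.5 N) and distance of each of shim_near_left, shim_near_right, shim_far_left from where it was at the start of the episode below 0.008 m) or (y of shim_far_left in the frame of base below 0.1195 m and (horizontal distance between rest_a and corner_far_left above 0.03 m or contact force between rest_a and plate below 0.5 N) and (horizontal distance between rest_b and corner_far_left above 0.03 m or contact force between rest_b and plate below 0.5 N) and (horizontal distance between rest_c and corner_far_left above 0.03 m or contact force between rest_c and plate below 0.5 N) and (horizontal distance between rest_d and corner_far_left above 0.03 m or contact force between rest_d and plate below 0.5 N) and distance of each of shim_near_left, shim_near_right, shim_far_right from where it was at the start of the episode below 0.008 m)) and height (world z) of each of shim_near_left, shim_near_right, shim_far_right, shim_far_left below 0.021 m and x of plate in the frame of base between -0.008 and 0.008 m and y of plate in the frame of base between -0.008 and 0.008 m and angle between plate's own z axis and vertical below 0.012 rad and linear speed of plate below 0.01 m/s and z of plate in the frame of base between 0.03 and 0.0345 m and distance of each of spanner, screwdriver, screw_tub, wood_bowl, caliper, ratchet from where it was at the start of the episode below 0.02 m); the robot touches nothing.
It fails at once if more than one shim is moved (by more than 8 mm) (distance of each of shim_near_left, shim_near_right from where it was at the start of the episode above 0.008 m or distance of each of shim_near_left, shim_far_right from where it was at the start of the episode above 0.008 m or distance of each of shim_near_left, shim_far_left from where it was at the start of the episode above 0.008 m or distance of each of shim_near_right, shim_far_right from where it was at the start of the episode above 0.008 m or distance of each of shim_near_right, shim_far_left from where it was at the start of the episode above 0.008 m or distance of each of shim_far_right, shim_far_left from where it was at the start of the episode above 0.008 m).
It fails at once if a shim is lifted off the base (more than 8 mm) (height (world z) of any of shim_near_left, shim_near_right, shim_far_right, shim_far_left above 0.026 m).
It fails at once if the jig plate is lifted, tipped up or shifted (z of plate in the frame of base above 0.042 m or angle between plate's own z axis and vertical above 0.1 rad or x of plate in the frame of base above 0.012 m or y of plate in the frame of base above 0.012 m or x of plate in the frame of base below -0.012 m or y of plate in the frame of base below -0.012 m).
It fails at once if a tool or container lying about is moved more than 20 mm (distance of any of spanner, screwdriver, screw_tub, wood_bowl, caliper, ratchet from where it was at the start of the episode above 0.02 m).
It also fails if it takes over 58 s, if anything falls off the work surface, if the arm or the gripper's body presses on something with over 40 N, if the wrist force passes 120 N, or if a joint passes its speed limit or range.

## Working session

There is one attempt and no reset: what is moved stays moved. The work goes in short steps, Python scripts to look and compute and a tool call to move; the robot and the scene stay as the last step left them, time stands still between calls to the robot, and variables do not carry over. Pictures are saved under pics/ and viewed, at most 10 in all, crops included, and the job is handed in when it is done.

Besides the shell and the picture viewer there is one more tool, called after "Request:" by a JSON object that holds its "op" and its "data". step_arm: Moves the arm, as the interface text tells. Its arguments: {"type":"object","properties":{"commands":{"type":"array","items":{"type":"object","properties":{"fingers":{"type":"number"},"dx":{"type":"number"},"dy":{"type":"number"},"dz":{"type":"number"},"roll":{"type":"number"}}}},"squeeze":{"type":"number"}},"required":["commands"]}

```bash
mkdir -p pics
cat > h.py <<'E'
import numpy as np,cv2
from workcell import *
def pix2plane(name,uv,z,cal=None):
    c=cal or calibration(name);K=np.array(c["intrinsics"]);T=np.array(c["world_to_cam"])
    D=np.array([c["k1"],0,0,0],float)
    p=cv2.undistortPoints(np.array(uv,float).reshape(-1,1,2),K,D).reshape(-1,2)
    R=T[:3,:3];o=-R.T@T[:3,3]
    d=np.c_[p[:,0],-p[:,1],-np.ones(len(p))]@R
    return o+d*((z-o[2])/d[:,2])[:,None]
E
python3 - <<'E'
from h import *
for n in("top","scene"):
    im,d=read_camera(n);cv2.imwrite(f"pics/{n}0.png",im);np.save(f"{n}d.npy",d)
    c=calibration(n);print(n,c)
s=read_state();print(s)
E
```

```text
top {'intrinsics': array([[431.13125539,   0.        , 253.26359284],
       [  0.        , 431.13125539, 189.74994505],
       [  0.        ,   0.        ,   1.        ]]), 'k1': 0.053746589140381995, 'world_to_cam': array([[-0.04113789, -0.99914159,  0.00487478, -0.08478889],
       [ 0.97750683, -0.03923609,  0.20722192, -0.45665394],
       [-0.20685277,  0.01328981,  0.97828182, -1.50325531],
       [ 0.        ,  0.        ,  0.        ,  1.        ]])}
scene {'intrinsics': array([[418.4399581 ,   0.        , 258.62214306],
       [  0.        , 418.4399581 , 192.47985461],
       [  0.        ,   0.        ,   1.        ]]), 'k1': 0.029536740068466284, 'world_to_cam': array([[-0.78429478, -0.62025378,  0.01292094,  0.28238196],
       [ 0.44858415, -0.55259006,  0.70243611, -0.30895915],
       [-0.42854867,  0.5567131 ,  0.71162951, -1.35604685],
       [ 0.        ,  0.        ,  0.        ,  1.        ]])}
{'time': 0.1, 'q': array([-1.30892587e+00,  2.64690012e-01,  1.60527435e+00, -9.88131385e-06,
        1.27370683e+00, -3.68804934e-02]), 'joint_vel': array([ 4.10157178e-04, -2.14130275e-03, -4.75902938e-03,  4.86891951e-05,
        3.90475454e-04,  4.71955894e-04]), 'joint_torque': array([ 7.57853759e-04, -5.16706502e+01, -3.68590736e+01,  7.92141094e-06,
        6.24322041e-03,  9.96081127e-06]), 'tool_pos': array([ 0.19850188, -0.64444052,  0.23005838]), 'tcp_rot': array([-3.10456649e+00, -4.67230969e-01,  3.81010528e-04]), 'wrist_force': array([0.71909552, 0.16840202, 0.19631723]), 'torque': array([ 0.00375894, -0.04331516,  0.02473832]), 'grip_force': 0.0, 'width': 1.0028111047257697}
```

View pics/top0.png

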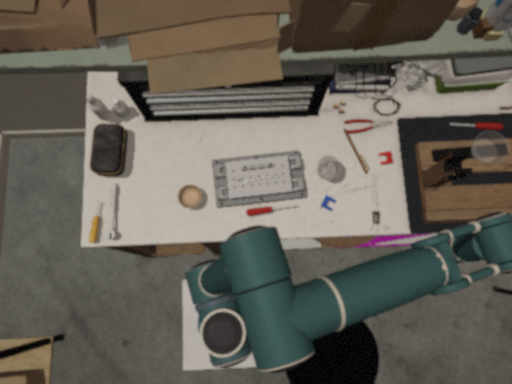

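View pics/scene0.png

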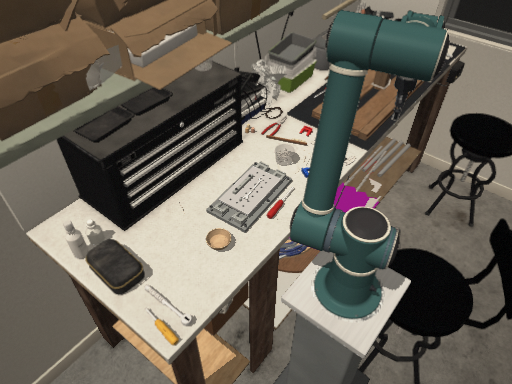

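The top view shows the base and plate at about (260,179), the bowl at (192,196), the tub at (331,168) and the screwdriver at (270,210). Two look-alike forks, blue at (328,203) and red at (387,157), lie off the base.

Run:
```python
from h import *
im=cv2.imread("pics/top0.png")
c=im[140:220,200:320];cv2.imwrite("pics/topc.png",cv2.resize(c,None,fx=6,fy=6,interpolation=cv2.INTER_CUBIC))
print(pix2plane("top",[(260,179),(213,162),(301,151),(306,193),(217,207),(192,196),(331,168),(270,210)],0.02).round(3))
# depth points of scene: heights
for n in("top","scene"):
    d=np.load(n+"d.npy");k=calibration(n);K=k["intrinsics"];T=k["world_to_cam"]
    v,u=np.mgrid[:384,:512];p=cv2.undistortPoints(np.c_[u.ravel(),v.ravel()].astype(float).reshape(-1,1,2),K,np.array([k["k1"],0,0,0.])).reshape(-1,2)
    dd=d.ravel();P=np.c_[p[:,0]*dd,-p[:,1]*dd,-dd]
    W=(P-T[:3,3])@T[:3,:3]
    m=(dd>0)&(W[:,2]>.034)&(W[:,2]<.05)&(abs(W[:,0]-.55)<.2)&(abs(W[:,1]+.1)<.3)
    Q=W[m];print(n,m.sum(),cv2.minAreaRect((Q[:,:2]*1000).astype(np.float32)),np.median(Q,0))
```

```text
[[ 0.498 -0.13   0.02 ]
 [ 0.57   0.041  0.02 ]
 [ 0.599 -0.288  0.02 ]
 [ 0.439 -0.296  0.02 ]
 [ 0.4    0.031  0.02 ]
 [ 0.444  0.121  0.02 ]
 [ 0.529 -0.394  0.02 ]
 [ 0.381 -0.161  0.02 ]]
top 2592 ((564.6922607421875, -99.78012084960938), (597.2568969726562, 369.9080505371094), 89.93599700927734) [ 0.50752657 -0.12419794  0.04266017]
scene 1964 ((599.7593383789062, -104.03170776367188), (356.00616455078125, 575.9752807617188), 5.708930015563965) [ 0.50927739 -0.11352934  0.04204304]
```

View pics/topc.png

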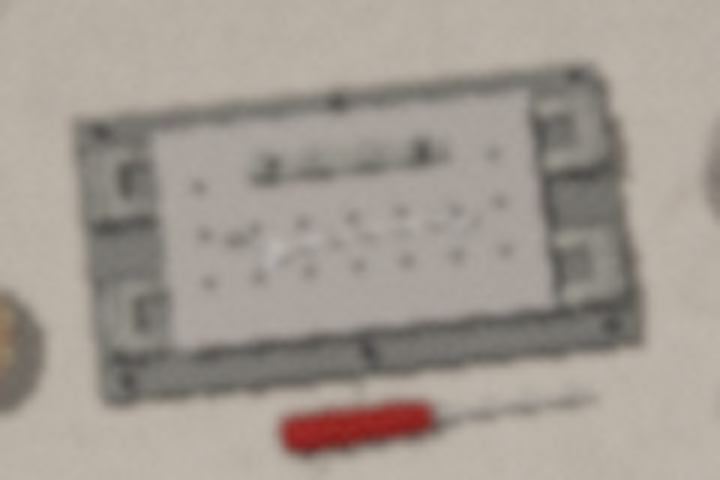

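The crop shows the plate with corners at about (152,132), (528,92), (556,303) and (172,350). Four grey shims stand out at the short ends, and the base corners are at (78,122), (597,67), (640,345) and (108,403).

Run:
```python
from h import *
f=lambda a:np.array(a)/6.+np.array([200,140])-.4
B=pix2plane("top",f([(78,122),(597,67),(640,345),(108,403)]),.018)
P=pix2plane("top",f([(152,132),(528,92),(556,303),(172,350)]),.042)
for X in(B,P):
    print(X.round(4).tolist(),X.mean(0).round(4),np.linalg.norm(np.diff(X[[0,1,2,3,0]],axis=0),axis=1).round(4))
    v=(X[0]-X[1])+(X[3]-X[2]);print("yaw",np.degrees(np.arctan2(-v[0],v[1])))
# finer: mask base+plate by brightness
b=read_state();print(b["tcp_rot"],cv2.Rodrigues(b["tcp_rot"])[0].round(3))
T=calibration("wrist")["world_to_cam"];print("wristcam pos",(-T[:3,:3].T@T[:3,3]).round(3),"look",(-T[2,:3]).round(3),calibration("wrist")["intrinsics"][0,0])
```

```text
[[0.5785, 0.0428, 0.018], [0.6012, -0.2811, 0.018], [0.424, -0.2961, 0.018], [0.4012, 0.0285, 0.018]] [ 0.5012 -0.1265  0.018 ] [0.3246 0.1778 0.3254 0.1779]
yaw 4.008590213800065
[[0.5635, -0.0041, 0.042], [0.5797, -0.2348, 0.042], [0.4472, -0.2441, 0.042], [0.4277, -0.0123, 0.042]] [ 0.5045 -0.1238  0.042 ] [0.2313 0.1329 0.2326 0.1361]
yaw 4.415443080508641
[-3.10456649e+00 -4.67230969e-01  3.81010528e-04] [[ 0.956  0.294 -0.001]
 [ 0.294 -0.956  0.002]
 [ 0.    -0.002 -1.   ]]
wristcam pos [ 0.265 -0.624  0.373] look [-0.263 -0.078 -0.962] 327.22577179264937
```

Request:
{"op": "step_arm", "data": {"commands": [{"fingers": 1,"dx": 0.055,"dy": -0.051,"dz": -0.03,"roll": 4},{"fingers": 1,"dx": 0.11,"dy": -0.102,"dz": -0.03,"roll": 8},{"fingers": 1,"dx": 0.14,"dy": -0.13,"dz": -0.03,"roll": 12.9},{"fingers": 1,"dx": 0.18,"dy": -0.166,"dz": -0.03,"roll": 12.9},{"fingers": 1,"dx": 0.22,"dy": -0.204,"dz": -0.03,"roll": 12.9},{"fingers": 1,"dx": 0.26,"dy": -0.24,"dz": -0.03,"roll": 12.9},{"fingers": 1,"dx": 0.3,"dy": -0.277,"dz": -0.03,"roll": 12.9},{"fingers": 1,"dx": 0.3,"dy": -0.277,"dz": -0.03,"roll": 12.9}], "squeeze": 40}}

```text
time: 1.1
tool_pos: [0.405, -0.2889, 0.2609]
tcp_rot: [-3.138, -0.124, -0.0]
wrist_force: [-0.8, 0.2, 0.5]
width: -0.0
grip_force: 0.0
```

Request:
{"op": "step_arm", "data": {"commands": [{"fingers": 1,"dx": 0.036,"dy": -0.052},{"fingers": 1,"dx": 0.072,"dy": -0.104},{"fingers": 1,"dx": 0.108,"dy": -0.156},{"fingers": 1,"dx": 0.108,"dy": -0.156}]}}

```text
invalid input
```

Run:
```python
from h import *
import pickle
c=calibration("wrist");im,d=read_camera("wrist");pickle.dump((c,im,d),open("w.pkl","wb"))
cv2.imwrite("pics/w1.png",cv2.resize(im,(800,600),interpolation=cv2.INTER_CUBIC));print(read_state()["tool_pos"])
```

```text
[ 0.40430579 -0.29054383  0.26094814]
```

View pics/w1.png

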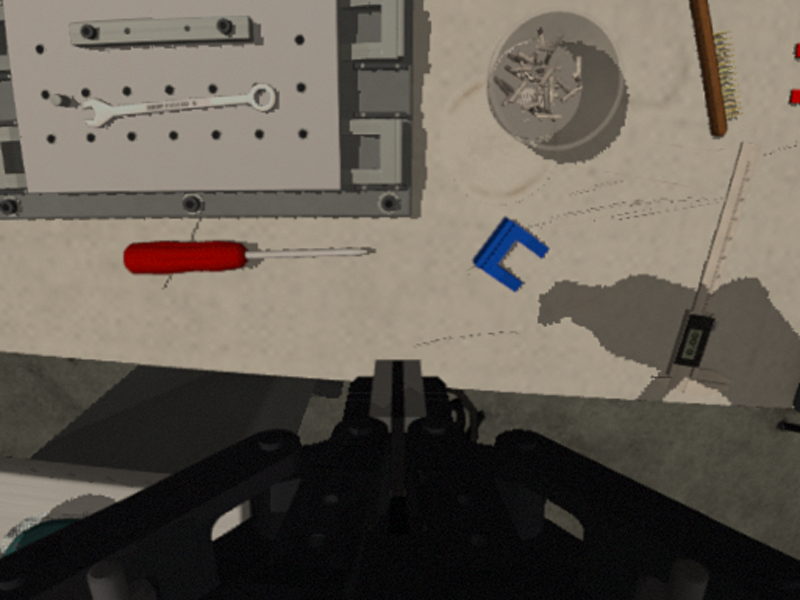

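The wrist view shows the plate's near-right corner at (340,190), the near-right shim at (375,150), the blue decoy at (510,255) and the tub at (555,80). The move was refused because its rows left out fields, so I'll resend it with every field given.

Request:
{"op": "step_arm", "data": {"commands": [{"fingers": 1,"dx": 0.036,"dy": -0.052,"dz": 0,"roll": 0},{"fingers": 1,"dx": 0.072,"dy": -0.104,"dz": 0,"roll": 0},{"fingers": 1,"dx": 0.108,"dy": -0.156,"dz": 0,"roll": 0},{"fingers": 1,"dx": 0.108,"dy": -0.156,"dz": 0,"roll": 0},{"fingers": 1,"dx": 0.108,"dy": -0.156,"dz": 0,"roll": 0}]}}

```text
time: 1.78
tool_pos: [0.4997, -0.1295, 0.2608]
tcp_rot: [3.139, 0.116, -0.002]
wrist_force: [-0.3, 0.2, -0.1]
width: -0.002
grip_force: 0.0
```

Run:
```python
from h import *
import pickle
c=calibration("wrist");im,d=read_camera("wrist");pickle.dump((c,im,d),open("w.pkl","wb"))
cv2.imwrite("pics/w2.png",cv2.resize(im,(800,600),interpolation=cv2.INTER_CUBIC));print(read_state()["tool_pos"])
```

```text
[ 0.49948973 -0.13004285  0.26095102]
```

View pics/w2.png

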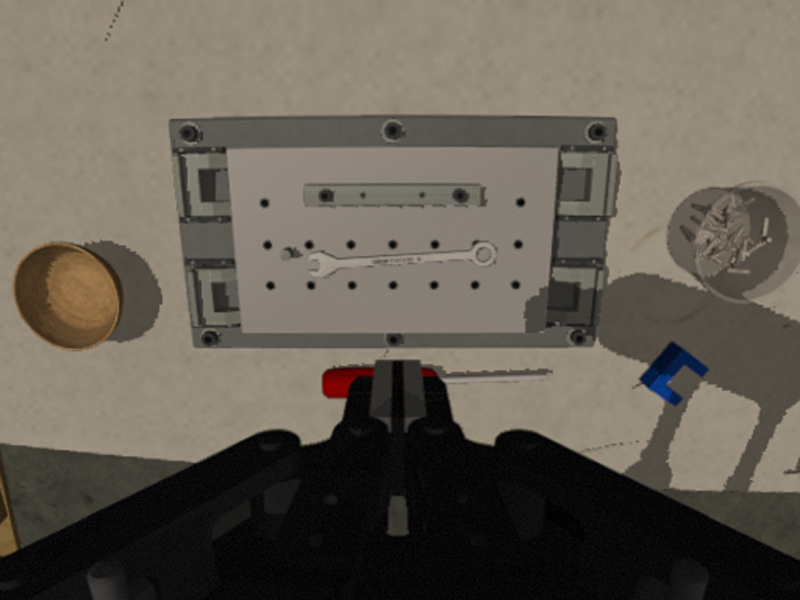

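This view has the whole work. The plate corners are FL (228,149), FR (560,149), NR (557,332) and NL (241,332). The outer edges of the shim end plates are at u≈180 and 190 on the left, and 613 and 603 on the right. All four shims are grey; the blue fork at (675,370) is a decoy and stays put.

Run:
```python
from h import *
import pickle
c,im,d=pickle.load(open("w.pkl","rb"))
s=lambda a:np.array(a)*.64-.2
P=pix2plane("wrist",s([(228,149),(560,149),(557,332),(241,332)]),.042,c)
B=pix2plane("wrist",s([(170,119),(617,119),(593,347),(194,347)]),.018,c)
for X in(P,B):
    v=(X[0]-X[1])+(X[3]-X[2]);print(X.round(4).tolist(),X.mean(0).round(4),np.degrees(np.arctan2(-v[0],v[1])),np.linalg.norm(np.diff(X[[0,1,2,3,0]],axis=0),axis=1).round(4))
v=(P[0]-P[1])+(P[3]-P[2]);y=v[:2]/np.linalg.norm(v[:2]);x=np.array([y[1],-y[0]])
C=(P.mean(0)[:2]+B.mean(0)[:2])/2;print("C",C,x)
for n,u in dict(FL=(180,185),NL=(189,293),FR=(614,185),NR=(604,293)).items():
    w=pix2plane("wrist",s([u]),.038,c)[0][:2]-C;print(n,"shim outer",w@x,w@y)
R=cv2.Rodrigues(read_state()["tcp_rot"])[0];t=read_state()["tool_pos"]
for n,(a,b) in dict(NL=(-42,95),NR=(-42,-95),FR=(42,-95),FL=(42,95)).items():
    w=C+x*a/1000+y*b/1000;print(n,w.round(4),"tool",(R.T@np.r_[w-t[:2],.06-t[2]]).round(4))
```

```text
[[0.563, -0.008, 0.042], [0.58, -0.2358, 0.042], [0.4475, -0.2545, 0.042], [0.4298, -0.0163, 0.042]] [ 0.5051 -0.1287  0.042 ] 4.258723797683867 [0.2285 0.1337 0.2388 0.1335]
[[0.5815, 0.0428, 0.018], [0.6056, -0.2822, 0.018], [0.4287, -0.2951, 0.018], [0.4043, 0.03, 0.018]] [ 0.505  -0.1261  0.018 ] 4.259390461851253 [0.3259 0.1774 0.326  0.1776]
C [ 0.50505556 -0.12739263] [0.99723889 0.07426033]
FL shim outer 0.04241891587007823 0.15280486281919844
NL shim outer -0.03734631629779721 0.1547190902716731
FR shim outer 0.04245180326286068 -0.15587630142663159
NR shim outer -0.03728917120234689 -0.1570091875764227
NL [ 0.4561 -0.0358] tool [-0.0362 -0.0973  0.2009]
NR [ 0.4702 -0.2252] tool [-0.0359  0.0927  0.201 ]
FR [ 0.554 -0.219] tool [0.0481 0.0926 0.201 ]
FL [ 0.5399 -0.0295] tool [ 0.0478 -0.0974  0.2008]
```

Request:
{"op": "step_arm", "data": {"commands": [{"fingers": 1,"dx": -0.018,"dy": -0.048,"dz": 0.03,"roll": 0},{"fingers": 1,"dx": -0.036,"dy": -0.096,"dz": 0.06,"roll": 0},{"fingers": 1,"dx": -0.036,"dy": -0.096,"dz": 0.11,"roll": 0},{"fingers": 1,"dx": -0.036,"dy": -0.096,"dz": 0.16,"roll": 0},{"fingers": 1,"dx": -0.036,"dy": -0.096,"dz": 0.2,"roll": 0},{"fingers": 1,"dx": -0.036,"dy": -0.096,"dz": 0.21,"roll": 0},{"fingers": 1,"dx": -0.036,"dy": -0.096,"dz": 0.21,"roll": 0}]}}

```text
time: 2.7
tool_pos: [0.457, -0.0366, 0.0514]
tcp_rot: [3.14, 0.112, -0.001]
wrist_force: [-0.0, 0.6, 0.6]
width: 0.002
grip_force: 0.0
```

Request:
{"op": "step_arm", "data": {"commands": [{"fingers": 1,"dx": 0,"dy": 0,"dz": 0.004,"roll": 0},{"fingers": 1,"dx": 0,"dy": 0,"dz": 0.008,"roll": 0},{"fingers": 1,"dx": 0,"dy": 0,"dz": 0.009,"roll": 0},{"fingers": 1,"dx": 0,"dy": 0,"dz": 0.01,"roll": 0},{"fingers": 1,"dx": 0,"dy": 0,"dz": 0.01,"roll": 0}]}}

```text
time: 3.32
tool_pos: [0.4575, -0.0354, 0.042]
tcp_rot: [3.139, 0.116, 0.001]
wrist_force: [-1.2, -0.2, 4.2]
width: -0.0
grip_force: 2.4
```

Request:
{"op": "step_arm", "data": {"commands": [{"fingers": 1,"dx": 0,"dy": 0,"dz": 0.001,"roll": 0},{"fingers": 1,"dx": 0,"dy": 0,"dz": 0.002,"roll": 0},{"fingers": 1,"dx": 0,"dy": 0,"dz": 0.002,"roll": 0}]}}

```text
time: 3.7
tool_pos: [0.4575, -0.0354, 0.0419]
tcp_rot: [3.139, 0.116, -0.001]
wrist_force: [-8.7, 1.2, 21.7]
width: 0.001
grip_force: 10.9
```

Near-left is solid (22 N with no travel). Next is far-left.

Request:
{"op": "step_arm", "data": {"commands": [{"fingers": 1,"dx": 0,"dy": 0,"dz": -0.03,"roll": 0},{"fingers": 1,"dx": 0.042,"dy": 0,"dz": -0.03,"roll": 0},{"fingers": 1,"dx": 0.084,"dy": 0,"dz": -0.03,"roll": 0},{"fingers": 1,"dx": 0.084,"dy": 0,"dz": -0.015,"roll": 0},{"fingers": 1,"dx": 0.084,"dy": 0,"dz": -0.006,"roll": 0},{"fingers": 1,"dx": 0.084,"dy": 0,"dz": -0.002,"roll": 0},{"fingers": 1,"dx": 0.084,"dy": 0,"dz": -0.001,"roll": 0},{"fingers": 1,"dx": 0.084,"dy": 0,"dz": -0.001,"roll": 0}]}}

```text
time: 4.7
tool_pos: [0.5388, -0.0289, 0.0404]
tcp_rot: [-3.139, -0.115, 0.005]
wrist_force: [-3.1, 1.2, 7.8]
width: 0.0
grip_force: 3.9
```

Request:
{"op": "step_arm", "data": {"commands": [{"fingers": 1,"dx": 0,"dy": 0,"dz": 0.001,"roll": 0},{"fingers": 1,"dx": 0,"dy": 0,"dz": 0.001,"roll": 0}]}}

```text
time: 4.95
tool_pos: [0.5389, -0.0288, 0.0397]
tcp_rot: [-3.139, -0.115, 0.004]
wrist_force: [-4.1, 2.3, 8.7]
width: -0.002
grip_force: 4.0
```

Request:
{"op": "step_arm", "data": {"commands": [{"fingers": 1,"dx": 0,"dy": 0,"dz": 0.001,"roll": 0},{"fingers": 1,"dx": 0,"dy": 0,"dz": 0.002,"roll": 0},{"fingers": 1,"dx": 0,"dy": 0,"dz": 0.002,"roll": 0}]}}

```text
time: 5.32
tool_pos: [0.5391, -0.0288, 0.0386]
tcp_rot: [-3.138, -0.115, 0.004]
wrist_force: [-6.3, 2.3, 13.9]
width: -0.001
grip_force: 7.0
```

Request:
{"op": "step_arm", "data": {"commands": [{"fingers": 1,"dx": 0,"dy": 0,"dz": 0.001,"roll": 0},{"fingers": 1,"dx": 0,"dy": 0,"dz": 0.002,"roll": 0},{"fingers": 1,"dx": 0,"dy": 0,"dz": 0.002,"roll": 0}]}}

```text
time: 5.7
tool_pos: [0.5392, -0.0288, 0.0384]
tcp_rot: [-3.139, -0.115, 0.004]
wrist_force: [-10.1, 1.9, 26.6]
width: -0.002
grip_force: 13.0
```

Run:
```python
from h import *
import pickle
c=calibration("wrist");im,d=read_camera("wrist")
cv2.imwrite("pics/w3.png",cv2.resize(im,(800,600),interpolation=cv2.INTER_CUBIC))
# plate tilt from camera depth: fit plane to the plate's top, in base frame
d=read_camera("top")[1];k=calibration("top");K=k["intrinsics"];T=k["world_to_cam"]
v,u=np.mgrid[:384,:512];p=cv2.undistortPoints(np.c_[u.ravel(),v.ravel()].astype(float).reshape(-1,1,2),K,np.array([k["k1"],0,0,0.])).reshape(-1,2)
yb=np.array([-.0743,.9972]);xb=np.array([.9972,.0743]);C=np.array([.5045,-.127])
def fit(dd):
    dd=dd.ravel();W=(np.c_[p[:,0]*dd,-p[:,1]*dd,-dd]-T[:3,3])@T[:3,:3]
    a=(W[:,:2]-C)@xb;b=(W[:,:2]-C)@yb
    m=(dd>0)&(abs(a)<.06)&(abs(b)<.105)&(abs(W[:,2]-.041)<.007)
    A=np.c_[a,b,np.ones(len(a))][m];return np.linalg.lstsq(A,W[m,2],rcond=None)[0].round(4),m.sum()
print(fit(np.load("topd.npy")),fit(d));print(read_state()["tool_pos"],read_state()["wrist_force"])
```

```text
(array([-0.0031, -0.0003,  0.0426]), np.int64(1533)) (array([-0.0216, -0.0198,  0.0441]), np.int64(781))
[ 0.539168   -0.02878372  0.03840039] [-12.17102126   3.49517865  26.70706588]
```

Far-left gives: the tip went down about 3.6 mm and then bottomed out, and the top-camera depth shows the plate tilting that way. I'll go round behind that corner's shim.

Request:
{"op": "step_arm", "data": {"commands": [{"fingers": 1,"dx": 0,"dy": 0,"dz": -0.02,"roll": 0},{"fingers": 1,"dx": 0,"dy": 0,"dz": -0.04,"roll": 0},{"fingers": 1,"dx": 0,"dy": -0.045,"dz": -0.04,"roll": 0},{"fingers": 1,"dx": 0,"dy": -0.095,"dz": -0.04,"roll": 0},{"fingers": 1,"dx": 0,"dy": -0.095,"dz": -0.04,"roll": 0},{"fingers": 1,"dx": 0,"dy": -0.095,"dz": -0.04,"roll": 0}]}}

```text
time: 6.55
tool_pos: [0.5328, 0.0652, 0.0749]
tcp_rot: [3.139, 0.117, -0.002]
wrist_force: [-0.2, 0.3, -0.0]
width: 0.001
grip_force: 0.0
```

Run:
```python
from h import *
im,d=read_camera("wrist")
cv2.imwrite("pics/w4.png",cv2.resize(im,(800,600),interpolation=cv2.INTER_CUBIC));
t=read_state()["tool_pos"];w=t[:2]-[.5045,-.127];print(t,w@[.9972,.0743],w@[-.0743,.9972])
```

```text
[0.53313714 0.06473278 0.07491735] 0.042802699120147676 0.18906818986237225
```

View pics/w4.png

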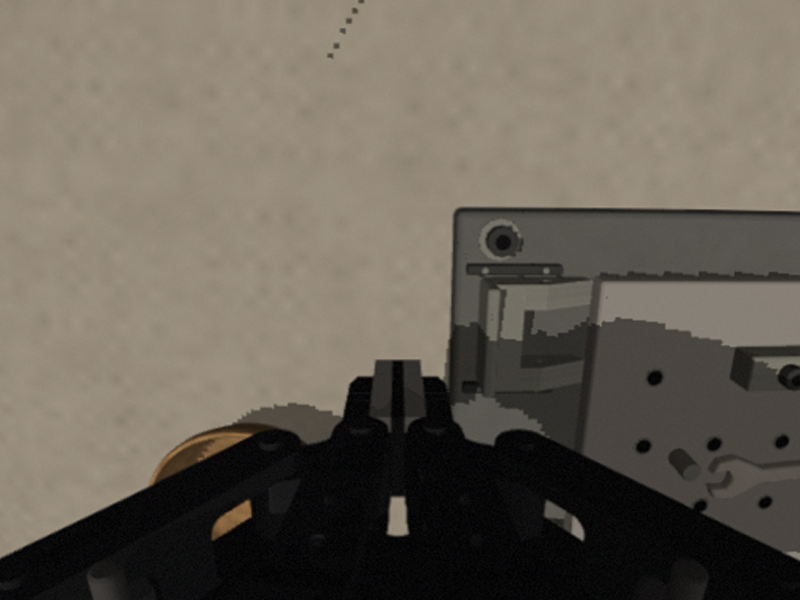

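The tips are at (397,360), outboard of the base edge at u≈452. The far-left shim's end plate is at u≈485-500 and rows 280-395, in line with the fingers. I'll lower and push.

Request:
{"op": "step_arm", "data": {"commands": [{"fingers": 1,"dx": -0.001,"dy": 0,"dz": 0.025,"roll": 0},{"fingers": 1,"dx": -0.001,"dy": 0,"dz": 0.047,"roll": 0},{"fingers": 1,"dx": -0.001,"dy": 0,"dz": 0.047,"roll": 0},{"fingers": 1,"dx": -0.001,"dy": 0.008,"dz": 0.047,"roll": 0},{"fingers": 1,"dx": -0.001,"dy": 0.015,"dz": 0.047,"roll": 0},{"fingers": 1,"dx": -0.001,"dy": 0.02,"dz": 0.047,"roll": 0},{"fingers": 1,"dx": -0.001,"dy": 0.025,"dz": 0.047,"roll": 0}]}}

```text
time: 7.48
tool_pos: [0.5354, 0.0403, 0.029]
tcp_rot: [-3.139, -0.115, -0.002]
wrist_force: [0.2, 1.2, 1.4]
width: -0.001
grip_force: 1.4
```

Request:
{"op": "step_arm", "data": {"commands": [{"fingers": 1,"dx": 0,"dy": 0.004,"dz": 0,"roll": 0},{"fingers": 1,"dx": 0,"dy": 0.008,"dz": 0,"roll": 0},{"fingers": 1,"dx": 0,"dy": 0.012,"dz": 0,"roll": 0},{"fingers": 1,"dx": 0,"dy": 0.016,"dz": 0,"roll": 0}]}}

```text
time: 7.98
tool_pos: [0.5366, 0.0249, 0.0289]
tcp_rot: [-3.139, -0.116, -0.002]
wrist_force: [-0.4, 5.2, 6.1]
width: 0.002
grip_force: 3.2
```

Request:
{"op": "step_arm", "data": {"commands": [{"fingers": 1,"dx": 0,"dy": 0.003,"dz": -0.001,"roll": 0},{"fingers": 1,"dx": 0,"dy": 0.006,"dz": -0.001,"roll": 0},{"fingers": 1,"dx": 0,"dy": 0.008,"dz": -0.001,"roll": 0}]}}

```text
time: 8.35
tool_pos: [0.5363, 0.0163, 0.0291]
tcp_rot: [-3.139, -0.116, 0.001]
wrist_force: [0.5, 1.5, 1.9]
width: -0.001
grip_force: 1.3
```

Run:
```python
from h import *
im,d=read_camera("wrist")
cv2.imwrite("pics/w5.png",cv2.resize(im[140:300,200:450],(800,512),interpolation=cv2.INTER_CUBIC));
t=read_state()["tool_pos"];w=t[:2]-[.5045,-.127];print(t,w@[.9972,.0743],w@[-.0743,.9972])
```

```text
[0.53629415 0.01615919 0.02907821] 0.042341850773727714 0.14039603467244793
```

View pics/w5.png

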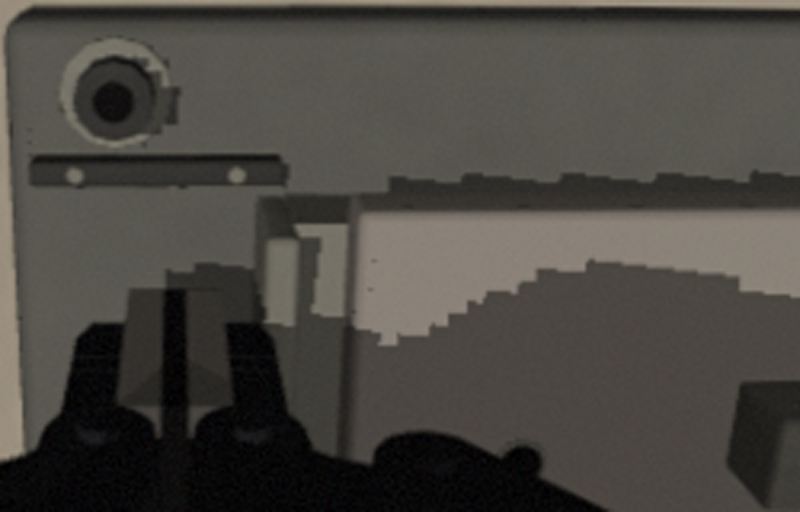

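The shim's end plate (crop u≈265-300) has slid in with the fingers behind it. The gap to the plate edge at u≈350 is still about 10-12 mm, so I'll keep pushing until it stops.

Request:
{"op": "step_arm", "data": {"commands": [{"fingers": 1,"dx": 0,"dy": 0.002,"dz": 0,"roll": 0},{"fingers": 1,"dx": 0,"dy": 0.004,"dz": 0,"roll": 0},{"fingers": 1,"dx": 0,"dy": 0.006,"dz": 0,"roll": 0}]}}

```text
time: 8.78
tool_pos: [0.5368, 0.0104, 0.0291]
tcp_rot: [3.139, 0.116, -0.001]
wrist_force: [-0.3, 0.9, 1.0]
width: -0.004
grip_force: 0.8
```

Request:
{"op": "step_arm", "data": {"commands": [{"fingers": 1,"dx": 0,"dy": 0.002,"dz": 0,"roll": 0},{"fingers": 1,"dx": 0,"dy": 0.004,"dz": 0,"roll": 0},{"fingers": 1,"dx": 0,"dy": 0.004,"dz": 0,"roll": 0}]}}

```text
time: 9.15
tool_pos: [0.5368, 0.0088, 0.0292]
tcp_rot: [-3.136, -0.113, 0.001]
wrist_force: [-0.2, 11.7, 1.5]
width: -0.005
grip_force: 5.5
```

Request:
{"op": "step_arm", "data": {"commands": [{"fingers": 1,"dx": 0,"dy": 0.001,"dz": 0,"roll": 0},{"fingers": 1,"dx": 0,"dy": 0.002,"dz": 0,"roll": 0},{"fingers": 1,"dx": 0,"dy": 0.002,"dz": 0,"roll": 0}]}}

```text
time: 9.52
tool_pos: [0.5369, 0.0085, 0.0292]
tcp_rot: [-3.133, -0.112, 0.001]
wrist_force: [-2.1, 16.3, 3.0]
width: -0.002
grip_force: 8.5
```

Request:
{"op": "step_arm", "data": {"commands": [{"fingers": 1,"dx": 0,"dy": -0.01,"dz": 0,"roll": 0},{"fingers": 1,"dx": 0,"dy": -0.02,"dz": 0,"roll": 0},{"fingers": 1,"dx": 0,"dy": -0.02,"dz": -0.03,"roll": 0},{"fingers": 1,"dx": 0,"dy": -0.02,"dz": -0.06,"roll": 0},{"fingers": 1,"dx": 0,"dy": -0.02,"dz": -0.06,"roll": 0}]}}

```text
time: 10.15
tool_pos: [0.5384, 0.0244, 0.092]
tcp_rot: [3.139, 0.116, 0.009]
wrist_force: [0.0, -0.1, -0.2]
width: -0.002
grip_force: 0.0
```

Run:
```python
from h import *
im,d=read_camera("wrist")
cv2.imwrite("pics/w6.png",cv2.resize(im,(800,600),interpolation=cv2.INTER_CUBIC));
t=read_state()["tool_pos"];w=t[:2]-[.5045,-.127];print(t,w@[.9972,.0743],w@[-.0743,.9972])
```

```text
[0.5369777  0.02438181 0.09038462] 0.04363442802000826 0.14854484498173381
```

View pics/w6.png

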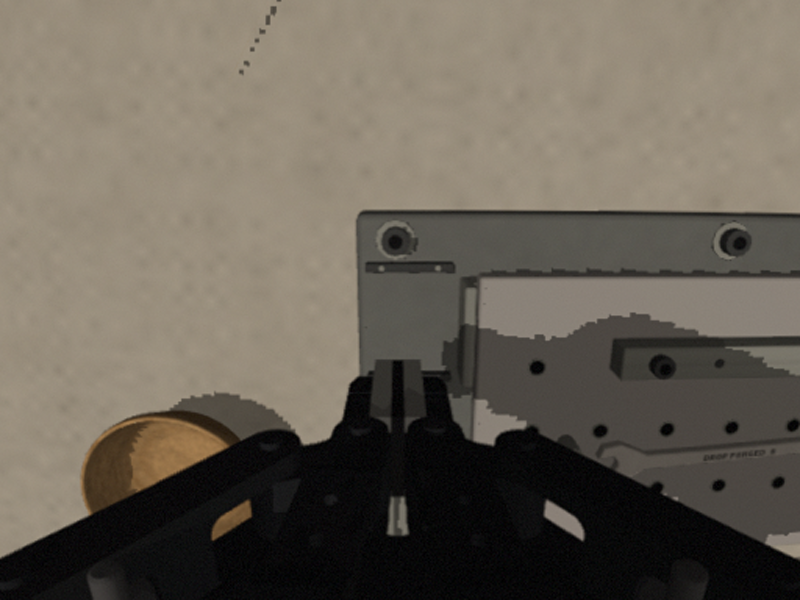

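The end plate (u≈465-478) now stands against the plate's edge, so the shim is home. I'll press the corner again.

Request:
{"op": "step_arm", "data": {"commands": [{"fingers": 1,"dx": -0.001,"dy": 0.03,"dz": 0,"roll": 0},{"fingers": 1,"dx": -0.001,"dy": 0.055,"dz": 0,"roll": 0},{"fingers": 1,"dx": -0.001,"dy": 0.055,"dz": 0.025,"roll": 0},{"fingers": 1,"dx": -0.001,"dy": 0.055,"dz": 0.042,"roll": 0},{"fingers": 1,"dx": -0.001,"dy": 0.055,"dz": 0.046,"roll": 0},{"fingers": 1,"dx": -0.001,"dy": 0.055,"dz": 0.048,"roll": 0},{"fingers": 1,"dx": -0.001,"dy": 0.055,"dz": 0.049,"roll": 0},{"fingers": 1,"dx": -0.001,"dy": 0.055,"dz": 0.049,"roll": 0}]}}

```text
time: 11.2
tool_pos: [0.5364, -0.0303, 0.0418]
tcp_rot: [3.139, 0.118, -0.01]
wrist_force: [-13.3, -0.9, 20.9]
width: -0.002
grip_force: 10.8
```

Request:
{"op": "step_arm", "data": {"commands": [{"fingers": 1,"dx": 0,"dy": 0,"dz": 0.001,"roll": 0},{"fingers": 1,"dx": 0,"dy": 0,"dz": 0.001,"roll": 0},{"fingers": 1,"dx": 0,"dy": 0,"dz": 0.001,"roll": 0}]}}

```text
time: 11.58
tool_pos: [0.5364, -0.0303, 0.0417]
tcp_rot: [3.139, 0.118, -0.01]
wrist_force: [-15.3, -0.4, 28.0]
width: -0.001
grip_force: 14.1
```

Solid now (28 N at z = 0.0417). I'll lift clear and do a last check.

Request:
{"op": "step_arm", "data": {"commands": [{"fingers": 1,"dx": 0,"dy": 0,"dz": -0.02,"roll": 0},{"fingers": 1,"dx": 0,"dy": 0,"dz": -0.06,"roll": 0},{"fingers": 1,"dx": 0,"dy": 0,"dz": -0.12,"roll": 0},{"fingers": 1,"dx": -0.03,"dy": 0.05,"dz": -0.18,"roll": 0},{"fingers": 1,"dx": -0.03,"dy": 0.1,"dz": -0.22,"roll": 0},{"fingers": 1,"dx": -0.03,"dy": 0.1,"dz": -0.22,"roll": 0},{"fingers": 1,"dx": -0.03,"dy": 0.1,"dz": -0.22,"roll": 0}]}}

```text
time: 12.45
tool_pos: [0.5168, -0.1328, 0.2596]
tcp_rot: [-3.139, -0.113, -0.002]
wrist_force: [-0.0, -0.2, -0.1]
width: -0.002
grip_force: 0.0
```

Run:
```python
from h import *
im,d=read_camera("wrist")
cv2.imwrite("pics/w7.png",cv2.resize(im,(800,600),interpolation=cv2.INTER_CUBIC));print(read_state()["tool_pos"])
```

```text
[ 0.51596556 -0.13175842  0.257967  ]
```

View pics/w7.png

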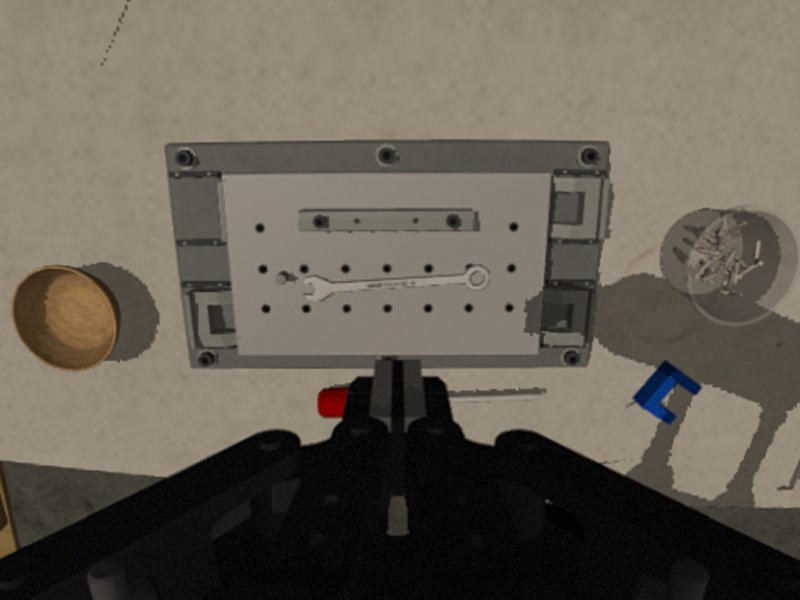

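The far-left shim is home (its end plate is at u≈222). The other three shims, the spanner and the plate lie as before.

```bash
python3 -c "from workcell import *;print(finish_job())"
```

```text
the job is handed in; nothing more can be done
None
```

The far-left corner was the one that rocked: I pushed its shim home, it held at 28 N when pressed again, and the job is handed in, though no verdict came back (near-right and far-right were never pressed).

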